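# Clip a metering blade into the blade gauge

### The arm

A 6-joint arm with a two-finger parallel gripper is mounted at the origin on a cart in front of the work surface, level with it; the furniture and walls round the work are solid. World frame = base frame: x ahead of the robot, y to its left, z up, the work surface at z = 0. Lengths are in m, angles in rad, forces in N, time in s.
With the tool pointing down it reaches from about 0.35 to 0.925 m from the base axis. Payload 6.4 kg.
Tool frame: the origin (TCP) lies at the very end of the fingers, on their centre line; the grasp point (between the pads) lies 19 mm behind it; z points along the fingers, y is the line along which they close (so a half turn about z gives the same grasp; the last joint's range is limited). The gripper opens to 94 mm and grips with 3 to 60 N. Pads are 16 mm wide; open, the fingers measure 119 mm over their backs; the gripper's body (75 mm by 177 mm) begins 78 mm behind the grasp point.
Start: joints at [-1.382, 0.245, 1.558, -0, 1.339, -0.174], TCP at [0.231, -0.608, 0.205] pointing down, gripper open.
Joint ranges: [-3.13, 3.13], [-1.02, 2.26], [0.13, 2.54], [-0.95, 4.09], [0.21, 2.88], [-2.74, 2.74]. Speed limits (rad/s): [2.57, 2.57, 3.14, 3.14, 3.14, 3.14].

### API

Orientations are given as a unit quaternion [x, y, z, w].
In Python, from plant import monitor, camera, camera_model, job_done gives the robot as it stands.
- The arm moves only by the shell command python3 -m pendant 'ROWS' [OPENING]. ROWS is a JSON object of lists of equal length, an entry for each row: "xyz": the shift along the world's x, y, z in cm, a list of three; "rot": the turn, a rotation vector about the world's x, y, z in rad, a list of three. In form: {"xyz": [[tx, ty, tz], ...], "rot": [[rx, ry, rz], ...]}. A call has 1 to 12 rows; each row shifts and turns the commanded pose from where the row before left it; what a row does not reach is not made up. A row lasts 1/12 s, in which the tool goes at most 41.7 mm and 7.16 degrees, less where a joint would pass 70% of its speed; a pose out of reach is approached as far as the arm can. A call is refused whole if a number of a shift passes 4.17 or a number of a turn 0.125, either way. A call with a gripper value outside its range is refused whole. OPENING is the opening, from -1 (shut) to 1 (fully open), set as the call begins (- or left out, the last holds). The fingers move at their own pace and stop on an object; the grip force is fixed at half the most. Time passes only in rows, so rows that do not move let the fingers close. It gives the time, the measured TCP pose, the force, the opening and the grip force at its end, in the units of the state.
- monitor.get_state(): the state, without advancing time (a new reading comes with each control period).
- camera(name): name is "scene" or "side" or "wrist"; returns the picture (400x640x3 uint8, red, green, blue); there is no depth.
- camera_model(name): a dict with "camera_matrix" (3x3 intrinsics, pixels), "rvec" (rotation vector, rad) and "tvec" (3), from world to camera coordinates, as OpenCV has them. Camera axes: x right, y down, z forward; pixel columns grow to the right and rows downward; lengths in m; the calibration is good to about 2 mm. The wrist camera is an equidistant fisheye: a pixel r from the principal point sees the ray r / f radians off the axis. A picture is of the moment at which its call begins: read the wrist's pose just before it. camera_model takes no time and is no camera call; for the wrist camera it gives the pose at the moment of the call.
- job_done(): hands the job in; it is judged then, once.
The state is a dict: "time_s": time; "joint_positions": joint angles; "qvel": joint speeds; "tau": joint torques, N m; "tool_pos": TCP position; "tcp_rot": TCP orientation; "ft_force": force on the tool from outside, world axes, zero at the start; "torque": the same for the moment, N m; "gripper_width": opening from 0.0 (shut) to 1.0 (fully open); "grasp_force": force on a finger pad.
Only numpy, scipy, OpenCV 4.12 (cv2) and the standard library are available. Lean on these libraries where they do the work, as an engineer would, in place of code of your own. Each camera call takes 0.05 s, during which the arm holds its last target. There are 200 camera calls.

### The job

Swing up the gauge's spring clip until it stays open, work the protruding metering blade out of its tight storage case, and slide it under the raised clip, stepped nose first, between the gauge's lipped guides, pressing it firmly home against the back stop. Then lower the clip onto the blade under control, without letting it snap down, and let go with the blade still home and clipped flat. Leave the brush, the round cap and the small bottle where they are.

Things in the scene. Friction and masses are not known exactly. Their poses are not given: they have to be found in the camera images.
- gauge: Blade gauge fixed to the worktop: dark steel base 150 (x) x 100 (y) x 25 mm high; origin at the centre of its underside. +x is the way the blade slides in over the bed (z = 25 mm), from the open mouth at x = -75. The clip's hinge cheeks stand at x = 55, 32 mm above the bed. The worktop is clear for 80 mm before the mouth.
- gauge_mouth (a point): Mid edge of the mouth on the bed: gauge x = -75, y = 0, z = 25 mm; axes as the gauge's. Ahead of it two guides flare for 15 mm (54 mm apart narrowing to 47 mm, 11 mm high, open above, so the blade can be felt down onto the bed), then run parallel 47 mm apart, 15 mm high, to 77 mm from the mouth. From 25 mm on, lips overhang the channel edges 11 mm above the bed, 39 mm apart.
- clip (a joint): Angle (rad) of the spring clip, a 20 mm steel strip hinged over the gauge's far end. 0 shut, 1.45 fully up. Over-centre spring (dead centre about 0.8 rad, 0.3 N m near either end): pulls shut below that, stays up above. On a blade it rests at about 0.09, its foot 75 mm before the hinge pressing with about 4 N. Above 0.2 rad it must not swing shut faster than 5 rad/s.
- clip_hinge (a point): Centre of the clip's hinge pin: x = 55, z = 47 mm in the gauge's frame; the pin runs along the gauge's y. Fixed.
- clip_bar (a point): Centre of the black crossbar at the clip's free end: round bar 14 mm thick, 30 mm long along the gauge's y, flat ends. Can be pinched by its ends from above and turns between the fingers. When shut it lies 105 mm towards the mouth and 24 mm above the hinge; it goes round the hinge on a 108 mm radius, up and away from the mouth, as the clip opens.
- back_stop: Steel stop block 14 x 40 x 11 mm fixed on the gauge's bed at the channel's end, its face 81 to 93 mm from the mouth (the setting varies). Origin at the middle of the foot of the face that meets the blade; axes as the gauge's.
- stop_face (a point): Middle of the stop's face, 4 mm above the bed; the blade comes from its -x side. Axes as the gauge's.
- case: Black case fixed to the worktop, 70 (x) x 110 (y) x 43 mm with grey cover, origin centre of underside. A 44 mm cutout opens at the -x face, floor 25 mm above the worktop; the cover above it (x = -19 to 33, 14 mm over the floor) lets the blade out along -x only. A sprung nose in the +y wall presses the blade's edge with 5.6 N: the pull is 5 to 15 N for the first 20 to 30 mm.
- blade: Metering blade: flat steel bar 130 (x) x 44 (y) x 8 mm (z), 0.1 to 0.2 kg, origin at the centre of its underside. The last 8 mm at +x are a stepped nose only 34 mm wide. It starts flat in the case with 69 to 77 mm protruding at -x (the tail); fingers can close on its two long edges there.
- blade_nose (a point): Middle of the blade's nose end: x = +65 mm, half thickness up. Axes as the blade's.
- blade_tail (a point): Middle of the blade's tail end: x = -65 mm, half thickness up.
- bottle: Bystander: small dropper bottle 38 mm across, 129 mm high, standing, origin under its centre.
- brush: Bystander: flat brush 197 x 40 x 11 mm, origin under its middle, long side its y.
- cap: Bystander: round cap 73 mm across, 50 mm high, origin under its centre.

How it is judged:
By the outcome, as a careful person would: the job done as asked, in the order asked, and still so for the second after the job is handed in, with the robot touching nothing.
It also fails if it takes over 72 s, if anything falls off the work surface, if the arm or the gripper's body presses on something with over 40 N, if the wrist force passes 120 N, or if a joint passes its speed limit or range.

## Working session

There is one attempt and no reset: what is moved stays moved. The work goes in short steps, Python scripts to look and compute and a shell command to move; the robot and the scene stay as the last step left them, time stands still between calls to the robot, and variables do not carry over. Pictures are saved under pics/ and viewed, at most 10 in all, crops included, and the job is handed in when it is done.

```bash
ls; mkdir -p pics; python3 - <<'E'
from plant import monitor,camera,camera_model
import cv2,numpy as np
s=monitor.get_state(); print(s)
for n in("scene","side","wrist"):
    print(n,camera_model(n)); 
    im=camera(n); cv2.imwrite(f"pics/{n}0.png",im[:,:,::-1])
E
```

```text
pics
{'time_s': 0.0, 'joint_positions': array([-1.38211604e+00,  2.45789371e-01,  1.55898429e+00, -1.17531741e-05,
        1.33868370e+00, -1.74119771e-01]), 'qvel': array([ 0.00121428, -0.00061836, -0.00032314, -0.00044827, -0.00163149,
        0.00019101]), 'tau': array([-1.56644717e-03, -4.15840459e+01, -3.14603198e+01,  6.84191147e-02,
        3.32100643e-02, -1.40538500e-04]), 'tool_pos': array([ 0.2305594 , -0.60710757,  0.20437713]), 'tcp_rot': array([ 9.83591410e-01,  1.80408064e-01, -1.25053229e-05, -9.32291459e-04]), 'ft_force': array([-0.57984803, -0.24417534,  0.74964476]), 'torque': array([ 0.03020491, -0.04214575, -0.01961162]), 'grasp_force': 0.0, 'gripper_width': 0.9985451353544273}
scene {'camera_matrix': array([[504.9008027 ,   0.        , 315.44431619],
       [  0.        , 504.9008027 , 200.33184489],
       [  0.        ,   0.        ,   1.        ]]), 'rvec': array([ 0.96450241, -2.3104256 ,  1.24906962]), 'tvec': array([0.34581117, 0.24612145, 1.38643256])}
side {'camera_matrix': array([[428.54299575,   0.        , 324.01725054],
       [  0.        , 428.54299575, 197.08249182],
       [  0.        ,   0.        ,   1.        ]]), 'rvec': array([ 2.07079651, -0.62216285,  0.36216935]), 'tvec': array([-0.40711449,  0.20887065,  1.42695428])}
wrist {'camera_matrix': array([[309.70691629,   0.        , 319.31765753],
       [  0.        , 309.70691629, 196.72604009],
       [  0.        ,   0.        ,   1.        ]]), 'rvec': array([-2.42433297,  1.67315263,  0.19592035]), 'tvec': array([-0.65027539, -0.02397329,  0.38894748])}
```

```bash
python3 - <<'E'
import cv2,numpy as np
a=[cv2.imread(f"pics/{n}0.png") for n in("scene","side")]
cv2.imwrite("pics/a.png",cv2.resize(a[0],(800,500),interpolation=cv2.INTER_CUBIC))
cv2.imwrite("pics/b.png",cv2.resize(a[1],(800,500),interpolation=cv2.INTER_CUBIC))
E
```

```text
(no output)
```

View pics/a.png

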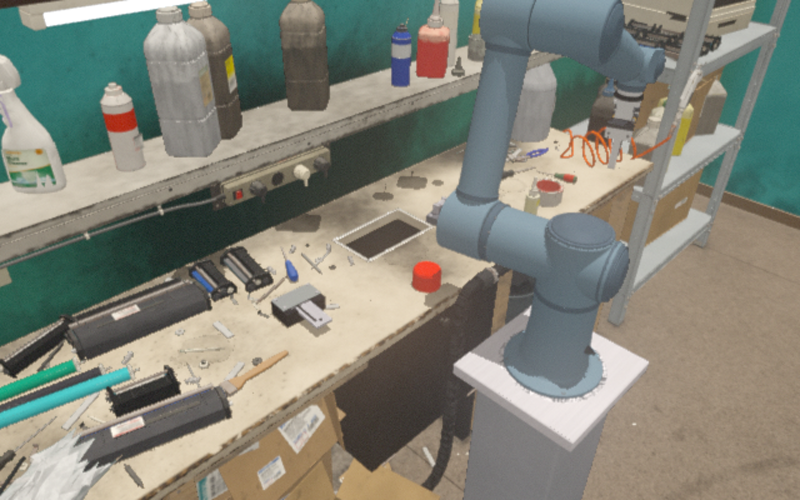

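View pics/b.png

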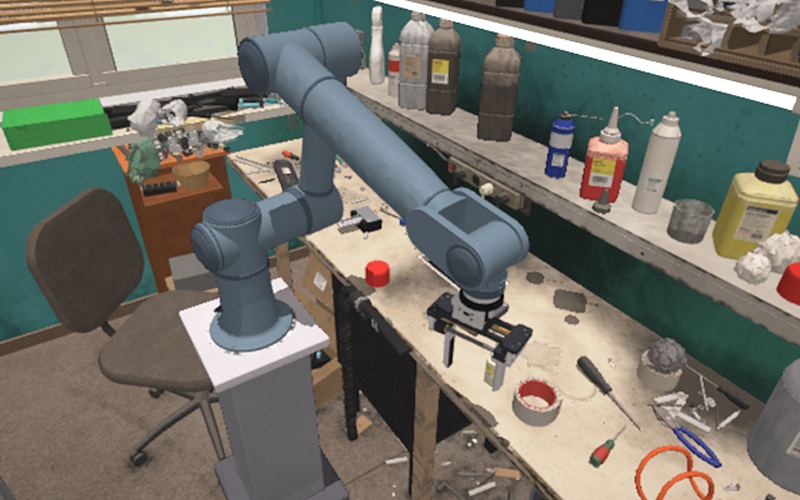

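The scene view shows the case with the blade at about (300,305) and the cap at (427,277). The bottle is at (532,203), and the arm hides the gauge, near (435,210). In the side view the case is at (365,218), the cap at (377,273), the bottle at (490,372), and the gauge is again behind the forearm.

```bash
cat > h.py <<'E'
from plant import monitor,camera,camera_model
import cv2,numpy as np
from scipy.spatial.transform import Rotation as R
from scipy.optimize import least_squares
def ray(m,n,px):
    K=m["camera_matrix"]; x=(px[0]-K[0,2])/K[0,0]; y=(px[1]-K[1,2])/K[1,1]
    if n=="wrist":
        r=np.hypot(x,y)+1e-12; d=np.array([x/r*np.sin(r),y/r*np.sin(r),np.cos(r)])
    else: d=np.array([x,y,1.])
    Rm=cv2.Rodrigues(m["rvec"])[0]
    return -Rm.T@m["tvec"], Rm.T@(d/np.linalg.norm(d))
def atz(m,n,px,z):
    o,d=ray(m,n,px); return o+d*(z-o[2])/d[2]
def tri(rays):
    A=sum(np.eye(3)-np.outer(d,d) for o,d in rays); b=sum((np.eye(3)-np.outer(d,d))@o for o,d in rays)
    p=np.linalg.solve(A,b); e=[np.linalg.norm(np.cross(p-o,d)) for o,d in rays]; return p,np.array(e)
def proj(m,n,P):
    P=np.atleast_2d(P); Rm=cv2.Rodrigues(m["rvec"])[0]; c=P@Rm.T+m["tvec"]; K=m["camera_matrix"]
    if n=="wrist":
        r=np.hypot(c[:,0],c[:,1])+1e-12; t=np.arctan2(r,c[:,2]); u=c[:,:2]/r[:,None]*t[:,None]
    else: u=c[:,:2]/c[:,2:]
    return u*[K[0,0],K[1,1]]+[K[0,2],K[1,2]]
def snap(name,tag):
    m=camera_model(name); s=monitor.get_state(); im=camera(name)[:,:,::-1].copy()
    cv2.imwrite(f"pics/{tag}.png",im); np.savez(f"pics/{tag}.npz",**m); return m,im
def load(tag): return dict(np.load(f"pics/{tag}.npz"))
def st():
    s=monitor.get_state(); print(round(s["time_s"],2),s["tool_pos"].round(4),R.from_quat(s["tcp_rot"]).as_matrix().round(3).tolist(),s["joint_positions"].round(2),s["ft_force"].round(1),s["gripper_width"],s["grasp_force"])
E
python3 - <<'E'
from h import *
k=.8
for n,P in(("scene",[(300,305),(427,277),(435,210),(532,203),(325,320),(245,375)]),("side",[(365,218),(377,273),(440,265),(490,372)])):
    m=camera_model(n)
    for p in P: print(n,p,atz(m,n,(p[0]*k,p[1]*k),.03).round(3))
m=camera_model("wrist"); o,d=ray(m,"wrist",(319,197)); print(o,d)
E
```

```text
scene (300, 305) [0.509 0.294 0.03 ]
scene (427, 277) [ 0.377 -0.006  0.03 ]
scene (435, 210) [ 0.588 -0.274  0.03 ]
scene (532, 203) [ 0.413 -0.521  0.03 ]
scene (325, 320) [0.427 0.287 0.03 ]
scene (245, 375) [0.406 0.517 0.03 ]
side (365, 218) [0.518 0.29  0.03 ]
side (377, 273) [ 0.382 -0.013  0.03 ]
side (440, 265) [ 0.564 -0.08   0.03 ]
side (490, 372) [ 0.396 -0.496  0.03 ]
[ 0.29229864 -0.58519027  0.38338101] [-0.21587062 -0.07966793 -0.97316643]
```

View pics/wrist0.png

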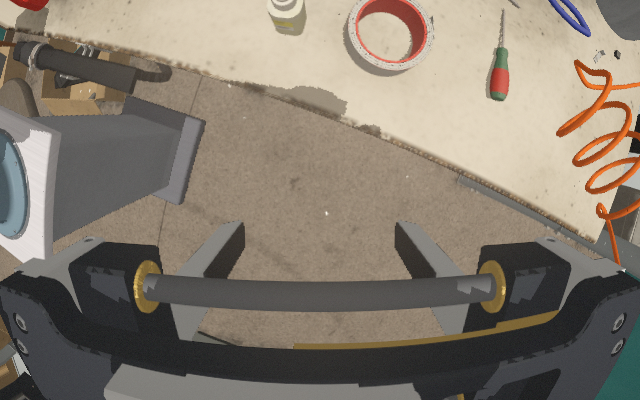

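The wrist view shows the bottle at (287,12), the tape roll at (390,35) and the fingers near (230,240) and (410,240). The gauge isn't in this view, so I'll move to an overhead spot between the gauge and the case.

```bash
python3 -m pendant '{"xyz":[[1.2,2.8,2],[1.2,2.8,2],[1.2,2.8,2],[1.2,2.8,2],[1.2,2.8,2],[1.2,2.8,2],[1.2,2.8,1],[1.2,2.8,1],[1.2,2.8,1],[1.2,2.8,1],[1.2,2.8,0],[1.2,2.8,0]],"rot":[[0,0,-0.03],[0,0,-0.03],[0,0,-0.03],[0,0,-0.03],[0,0,-0.03],[0,0,-0.03],[0,0,-0.03],[0,0,-0.03],[0,0,-0.03],[0,0,-0.03],[0,0,-0.03],[0,0,-0.03]]}' -
python3 - <<'E'
from h import *
st()
snap("wrist","w1")
for n in("scene","side"): snap(n,n+"1")
for n in ("scene","side"): print(proj(camera_model(n),n,[[.57,-.2,.03],[.5,.29,.03]]))
E
```

```text
time_s: 1.15
tool_pos: [0.3751, -0.2704, 0.3661]
tcp_rot: [1.0, 0.001, 0.0, 0.001]
ft_force: [0.3, -0.7, 0.2]
gripper_width: 0.999
grasp_force: 0.0
1.15 [ 0.3751 -0.2704  0.3661] [[1.0, 0.001, 0.001], [0.001, -1.0, -0.001], [0.001, 0.001, -1.0]] [-0.87 -0.3   1.8   0.    1.64  0.7 ] [ 0.3 -0.7  0.2] 0.9991376446027054 0.0
[[338.17565607 176.84714737]
 [243.03894104 244.86232185]]
[[373.36034839 227.43465061]
 [288.38597328 175.49603611]]
```

View pics/w1.png

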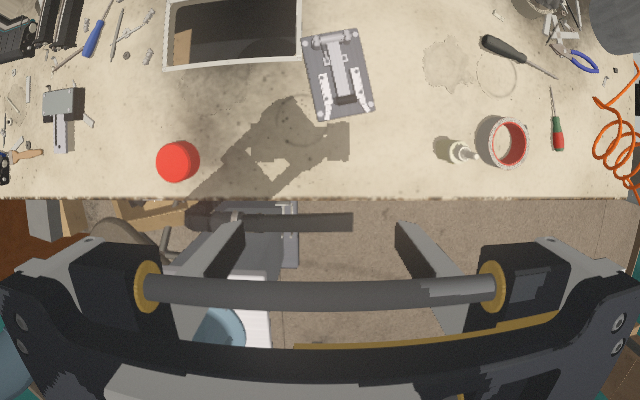

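The wrist view from above shows the gauge at about (338,75), clip shut with its crossbar at (345,98) and the mouth facing the robot. The case is at (62,103) with the tail pointing down at (62,140), the cap is at (178,161) and the bottle at (460,152).

```bash
python3 - <<'E'
from h import *
m=load("w1")
for p in [(338,75),(345,98),(305,40),(357,30),(376,108),(314,120),(62,105),(62,150),(178,161),(460,152)]: print(p,atz(m,"wrist",p,.025).round(3))
E
python3 -m pendant '{"xyz":[[1.5,-0.2,-1.2],[1.5,-0.2,-1.2],[1.5,-0.2,-1.2],[1.5,-0.2,-1.2],[1.5,-0.2,-1.2],[1.5,-0.2,-1.2],[1.5,-0.2,-1.2],[1.5,-0.2,-1.2],[1.5,-0.2,-1.2],[1.5,-0.2,-1.2],[0,0,0],[0,0,0]],"rot":[[0,0,0],[0,0,0],[0,0,0],[0,0,0],[0,0,0],[0,0,0],[0,0,0],[0,0,0],[0,0,0],[0,0,0],[0,0,0],[0,0,0]]}' -
python3 - <<'E'
from h import *
m,w=snap("wrist","w2")
print(proj(m,"wrist",[[.6,-.3,.03],[.5,.29,.03]]))
E
```

```text
(338, 75) [ 0.526 -0.303  0.025]
(345, 98) [ 0.487 -0.315  0.025]
(305, 40) [ 0.588 -0.248  0.025]
(357, 30) [ 0.608 -0.335  0.025]
(376, 108) [ 0.472 -0.367  0.025]
(314, 120) [ 0.45  -0.263  0.025]
(62, 105) [0.523 0.285 0.025]
(62, 150) [0.424 0.292 0.025]
(178, 161) [ 0.385 -0.016  0.025]
(460, 152) [ 0.402 -0.526  0.025]
time_s: 2.3
tool_pos: [0.5239, -0.2924, 0.244]
tcp_rot: [1.0, 0.001, -0.001, -0.001]
ft_force: [-0.7, 0.5, -0.2]
gripper_width: 0.999
grasp_force: 0.0
[[324.83376903 116.63307778]
 [ 20.24765598 194.41072263]]
```

```bash
python3 -m pendant '{"xyz":[[-2,2.5,0],[-2,2.5,0],[-2,2.5,0],[-2,2.5,0],[0,0,0],[0,0,0]],"rot":[[0,0,0],[0,0,0],[0,0,0],[0,0,0],[0,0,0],[0,0,0]]}' -
python3 - <<'E'
from h import *
m,w3=snap("wrist","w3"); w2=cv2.imread("pics/w2.png"); m2=load("w2")
c=[]
for t,mm,w in(("w2",m2,w2),("w3",m,w3)):
    u=proj(mm,"wrist",[[.53,-.303,.03]])[0].astype(int); x0=max(u[0]-80,0);y0=max(u[1]-110,0)
    print(t,x0,y0); c.append(cv2.resize(w[y0:y0+200,x0:x0+160],(480,600),interpolation=cv2.INTER_CUBIC)[:, :])
cv2.imwrite("pics/c.png",cv2.resize(np.hstack(c),(800,500)))
E
```

```text
time_s: 2.85
tool_pos: [0.444, -0.1916, 0.2468]
tcp_rot: [1.0, 0.001, 0.001, 0.001]
ft_force: [-0.4, -0.5, 0.3]
gripper_width: 0.997
grasp_force: 0.0
w2 246 61
w3 324 2
```

View pics/c.png

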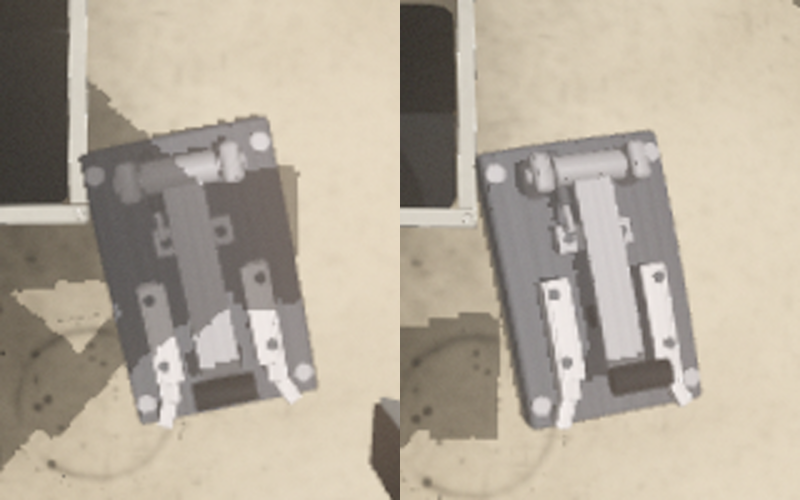

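Both crops show the gauge. Left-crop base corners are (82,157), (264,117), (316,388) and (140,422), with the crossbar at (224,392). In the right crop the corners are (478,155), (654,130), (700,392) and (528,425), and the crossbar is at (642,377).

```bash
python3 - <<'E'
from h import *
m2,m3=load("w2"),load("w3")
A={"bl":((82,157),(78,155)),"br":((264,117),(254,130)),"fr":((316,388),(300,393)),"fl":((140,422),(128,424)),"bar":((224,392),(242,377)),"chL":((128,183),(140,172)),"chR":((230,160),(237,160)),
"stopL":((163,240),(167,238)),"stopR":((221,230),(226,231)),"gR":((292,395),(283,400)),"gL":((166,422),(166,424))}
G={}
for k,(a,b) in A.items():
    r=[ray(m2,"wrist",(246+a[0]/2.5,61+a[1]/2.5)),ray(m3,"wrist",(324+b[0]/2.5,2+b[1]/2.5))]
    p,e=tri(r); G[k]=r; print(k,p.round(4),(e*1e3).round(1))
loc={"bl":(75,50,25),"br":(75,-50,25),"fr":(-75,-50,25),"fl":(-75,50,25),"bar":(-50,0,71)}
obs=[]
for k,l in loc.items():
    for (mm,o,a) in((m2,(246,61),A[k][0]),(m3,(324,2),A[k][1])): obs.append((mm,np.array(l)/1e3,np.array(o)+np.array(a)/2.5))
def f(v):
    Rz=R.from_euler("z",v[2]).as_matrix()
    return np.concatenate([proj(mm,"wrist",Rz@l+[v[0],v[1],v[3]])[0]-u for mm,l,u in obs])
s=least_squares(f,[.53,-.303,.18,0],loss="soft_l1"); print(s.x.round(4)); print(s.fun.round(1))
s=least_squares(lambda v:f([*v,0]),[.53,-.303,.18],loss="soft_l1"); print(s.x.round(4)); print(s.fun.round(1))
g=s.x;Rz=R.from_euler("z",g[2])
for n,l in(("bar",(-50,0,71)),("hinge",(55,0,47)),("mouth",(-75,0,25))): print(n,(Rz.apply(np.array(l)/1e3)+[g[0],g[1],0]).round(4))
E
```

```text
bl [ 0.5919 -0.2401  0.0198] [0.8 0.8]
br [ 0.6118 -0.3339  0.0273] [0.1 0.1]
fr [ 0.4689 -0.365   0.0245] [0.6 0.6]
fl [ 0.4487 -0.2687  0.0206] [1.3 1.3]
bar [ 0.4811 -0.3128  0.0728] [0.3 0.3]
chL [ 0.5787 -0.2665  0.051 ] [0.3 0.3]
chR [ 0.5892 -0.3157  0.0514] [0.5 0.5]
stopL [ 0.5487 -0.2833  0.0345] [0.5 0.5]
stopR [ 0.554  -0.3125  0.0411] [1.1 1.1]
gR [ 0.4662 -0.3516  0.0308] [0.4 0.4]
gL [ 0.4529 -0.2846  0.0365] [0.6 0.6]
[ 0.5296 -0.3032  0.2037 -0.007 ]
[-1.  -1.2 -0.5 -0.1  1.7 -0.6 -0.2  0.6  0.6  0.1 -0.1  1.7  0.   0.5
  0.7  2.4  0.2 -1.6 -2.  -0.5]
[ 0.5299 -0.3021  0.2093]
[-2.8 -1.1 -1.  -1.   1.1 -1.3  0.4 -0.9  0.9  1.2  1.4  1.9 -0.7  2.1
  1.2  3.2 -0.2 -0.1 -0.9 -0.2]
bar [ 0.4809 -0.3125  0.071 ]
hinge [ 0.5837 -0.2907  0.047 ]
mouth [ 0.4565 -0.3177  0.025 ]
```

```bash
python3 -m pendant '{"xyz":[[0.46,-1.51,-1.6],[0.46,-1.51,-1.6],[0.46,-1.51,-1.6],[0.46,-1.51,-1.6],[0.46,-1.51,-1.6],[0.46,-1.51,-1.6],[0.46,-1.51,-1.6],[0.46,-1.51,-1.6],[0,0,-1],[0,0,-1],[0,0,0],[0,0,0]],"rot":[[0,0,0.026],[0,0,0.026],[0,0,0.026],[0,0,0.026],[0,0,0.026],[0,0,0.026],[0,0,0.026],[0,0,0.026],[0,0,0],[0,0,0],[0,0,0],[0,0,0]]}' -
python3 - <<'E'
from h import *
st(); m,w=snap("wrist","w4"); print(proj(m,"wrist",[[.481,-.3128,.071]]))
u=proj(m,"wrist",[[.481,-.3128,.071]])[0]
# case: from w3 and side/scene
E
```

```text
time_s: 3.9
tool_pos: [0.4813, -0.3121, 0.0972]
tcp_rot: [0.994, 0.105, -0.0, -0.0]
ft_force: [0.6, -0.8, 0.8]
gripper_width: 0.997
grasp_force: 0.0
3.9 [ 0.4813 -0.3121  0.0972] [[0.978, 0.209, -0.001], [0.209, -0.978, 0.001], [-0.0, -0.001, -1.0]] [-0.77  0.19  1.83  0.    1.12  0.59] [ 0.6 -0.8  0.8] 0.9969990656003633 0.0
[[318.62010492 221.72764361]]
```

```bash
python3 -m pendant '{"xyz":[[0,0,-1.2],[0,0,-1.2],[0,0,-1.2],[0,0,-0.8],[0,0,0]],"rot":[[0,0,0],[0,0,0],[0,0,0],[0,0,0],[0,0,0]]}' -
python3 -m pendant '{"xyz":[[0,0,0],[0,0,0],[0,0,0],[0,0,0],[0,0,0],[0,0,0]],"rot":[[0,0,0],[0,0,0],[0,0,0],[0,0,0],[0,0,0],[0,0,0]]}' -1
python3 - <<'E'
from h import *
st(); 
hx,hz=np.array([.5837,-.2907]),.047
a=np.array([np.cos(.208),np.sin(.208)])
prev=None
for t in np.linspace(0,1.44,25):
    p=np.r_[hx-a*.1077*np.cos(.2247+t),hz+.1077*np.sin(.2247+t)]*100
    if prev is not None: print(round(t,2),(p-prev).round(2))
    prev=p
E
```

```text
time_s: 4.37
tool_pos: [0.48, -0.3109, 0.0505]
tcp_rot: [0.994, 0.105, -0.002, -0.002]
ft_force: [-0.0, -0.2, -0.5]
gripper_width: 1.0
grasp_force: 0.0
time_s: 4.87
tool_pos: [0.4817, -0.3127, 0.0538]
tcp_rot: [0.994, 0.105, 0.0, 0.0]
ft_force: [-0.2, -0.2, -0.6]
gripper_width: 0.612
grasp_force: 0.0
4.87 [ 0.4817 -0.3127  0.0538] [[0.978, 0.209, 0.0], [0.209, -0.978, -0.001], [0.0, 0.001, -1.0]] [-0.77  0.26  1.85 -0.    1.04  0.59] [-0.2 -0.2 -0.6] 0.6116223656450456 0.0
0.06 [0.16 0.03 0.63]
0.12 [0.2  0.04 0.61]
0.18 [0.23 0.05 0.6 ]
0.24 [0.27 0.06 0.59]
0.3 [0.3  0.06 0.57]
0.36 [0.33 0.07 0.55]
0.42 [0.36 0.08 0.53]
0.48 [0.39 0.08 0.5 ]
0.54 [0.42 0.09 0.48]
0.6 [0.45 0.1  0.45]
0.66 [0.48 0.1  0.42]
0.72 [0.5  0.11 0.39]
0.78 [0.52 0.11 0.36]
0.84 [0.54 0.11 0.33]
0.9 [0.56 0.12 0.3 ]
0.96 [0.58 0.12 0.26]
1.02 [0.59 0.13 0.23]
1.08 [0.6  0.13 0.19]
1.14 [0.61 0.13 0.15]
1.2 [0.62 0.13 0.11]
1.26 [0.63 0.13 0.07]
1.32 [0.63 0.13 0.04]
1.38 [ 0.63  0.13 -0.  ]
1.44 [ 0.63  0.13 -0.04]
```

```bash
python3 -m pendant '{"xyz":[[0,0,0],[0,0,0],[0,0,0],[0,0,0],[0,0,0],[0,0,0]],"rot":[[0,0,0],[0,0,0],[0,0,0],[0,0,0],[0,0,0],[0,0,0]]}' -1
python3 -m pendant '{"xyz":[[0.16,0.03,0.63],[0.2,0.04,0.61],[0.23,0.05,0.6],[0.27,0.06,0.59]],"rot":[[0,0,0],[0,0,0],[0,0,0],[0,0,0]]}'
```

```text
time_s: 5.37
tool_pos: [0.4812, -0.3115, 0.0533]
tcp_rot: [0.994, 0.105, -0.0, -0.001]
ft_force: [-2.2, 3.9, 2.8]
gripper_width: 0.313
grasp_force: 30.0
time_s: 5.7
tool_pos: [0.4895, -0.3097, 0.0774]
tcp_rot: [0.994, 0.105, -0.001, -0.001]
ft_force: [-0.8, 4.1, -5.2]
gripper_width: 0.316
grasp_force: 30.0
```

Gripped (opening 0.314 ≈ 30 mm) and the bar is lifting with a small spring force, so I continue the arc.

```bash
python3 -m pendant '{"xyz":[[0.3,0.06,0.57],[0.33,0.07,0.55],[0.36,0.08,0.53],[0.39,0.08,0.5],[0.42,0.09,0.48],[0.45,0.1,0.45],[0.48,0.1,0.42],[0.5,0.11,0.39],[0.52,0.11,0.36],[0.54,0.11,0.33]],"rot":[[0,0,0],[0,0,0],[0,0,0],[0,0,0],[0,0,0],[0,0,0],[0,0,0],[0,0,0],[0,0,0],[0,0,0]]}'
python3 -m pendant '{"xyz":[[0.56,0.12,0.3],[0.58,0.12,0.26],[0.59,0.13,0.23],[0.6,0.13,0.19],[0.61,0.13,0.15],[0.62,0.13,0.11],[0.63,0.13,0.07],[0.63,0.13,0.04],[0.63,0.13,0],[0.5,0.1,-0.04],[0,0,0]],"rot":[[0,0,0],[0,0,0],[0,0,0],[0,0,0],[0,0,0],[0,0,0],[0,0,0],[0,0,0],[0,0,0],[0,0,0],[0,0,0]]}'
```

```text
time_s: 6.53
tool_pos: [0.5329, -0.3005, 0.1241]
tcp_rot: [0.994, 0.105, -0.001, -0.001]
ft_force: [-2.8, 5.5, -1.4]
gripper_width: 0.318
grasp_force: 30.0
time_s: 7.45
tool_pos: [0.5943, -0.2875, 0.1385]
tcp_rot: [0.994, 0.106, 0.001, -0.001]
ft_force: [-0.7, 8.2, 1.7]
gripper_width: 0.313
grasp_force: 30.0
```

```bash
python3 -m pendant '{"xyz":[[0,0,0],[0,0,0],[0,0,0],[0,0,0],[0,0,0],[0,0,0],[0,0,1],[0,0,2.5],[0,0,2.5],[0,0,2.5],[0,0,2],[0,0,0.5]],"rot":[[0,0,0],[0,0,0],[0,0,0],[0,0,0],[0,0,0],[0,0,0],[0,0,0],[0,0,0],[0,0,0],[0,0,0],[0,0,0],[0,0,0]]}' 1
python3 -m pendant '{"xyz":[[-1,3.6,0],[-1.2,3.6,0],[-1.2,3.6,0],[-1.2,3.6,0],[-1.2,3.6,0],[-1.2,3.6,0],[-1.2,3.6,0],[-1.2,3.6,0],[-1.2,3.6,0],[-1.2,3.6,0],[-1.2,3.6,0],[-1.2,3.6,0]],"rot":[[0,0,-0.02],[0,0,-0.02],[0,0,-0.02],[0,0,-0.02],[0,0,-0.02],[0,0,-0.02],[0,0,-0.02],[0,0,-0.02],[0,0,-0.02],[0,0,-0.02],[0,0,0],[0,0,0]]}'
python3 -m pendant '{"xyz":[[0,3.2,0],[0,3,0],[0,0,0],[0,0,0]],"rot":[[0,0,0],[0,0,0],[0,0,0],[0,0,0]]}'
python3 - <<'E'
from h import *
st(); snap("wrist","w5")
E
python3 -m pendant '{"xyz":[[1.7,3.1,0],[1.7,3.1,0],[1.7,3.1,0],[0,0,0],[0,0,0]],"rot":[[0,0,0],[0,0,0],[0,0,0],[0,0,0],[0,0,0]]}'
python3 - <<'E'
from h import *
st(); m6,w6=snap("wrist","w6"); w5=cv2.imread("pics/w5.png"); m5=load("w5")
c=[]
for t,mm,w in(("w5",m5,w5),("w6",m6,w6)):
    u=proj(mm,"wrist",[[.49,.287,.03]])[0].astype(int); x0=max(u[0]-80,0);y0=max(u[1]-100,0)
    print(t,x0,y0); c.append(cv2.resize(w[y0:y0+200,x0:x0+160],(400,500),interpolation=cv2.INTER_CUBIC))
cv2.imwrite("pics/d.png",np.hstack(c))
snap("scene","s2"); snap("side","d2")
E
```

```text
time_s: 8.45
tool_pos: [0.5942, -0.2904, 0.2524]
tcp_rot: [0.994, 0.105, 0.003, 0.003]
ft_force: [0.1, -0.8, -0.0]
gripper_width: 1.001
grasp_force: 0.0
time_s: 9.45
tool_pos: [0.4492, 0.1443, 0.2462]
tcp_rot: [1.0, 0.005, -0.0, 0.0]
ft_force: [1.2, -0.4, 0.0]
gripper_width: 1.001
grasp_force: 0.0
time_s: 9.78
tool_pos: [0.4498, 0.2058, 0.2461]
tcp_rot: [1.0, 0.007, -0.001, 0.0]
ft_force: [-0.4, -0.8, -0.8]
gripper_width: 1.001
grasp_force: 0.0
9.78 [0.4498 0.2058 0.2461] [[1.0, 0.014, -0.001], [0.014, -1.0, -0.001], [-0.001, 0.001, -1.0]] [ 0.2  -0.16  1.9  -0.    1.4   1.76] [-0.4 -0.8 -0.8] 1.0009275005199543 0.0
time_s: 10.25
tool_pos: [0.5019, 0.2973, 0.2456]
tcp_rot: [1.0, 0.005, -0.001, 0.001]
ft_force: [0.1, -1.1, -0.4]
gripper_width: 0.999
grasp_force: 0.0
10.25 [0.5019 0.2973 0.2456] [[1.0, 0.01, -0.002], [0.01, -1.0, -0.001], [-0.002, 0.001, -1.0]] [ 0.34  0.06  1.69 -0.    1.39  1.9 ] [ 0.1 -1.1 -0.4] 0.9985964729720889 0.0
w5 175 44
w6 245 85
```

View pics/d.png

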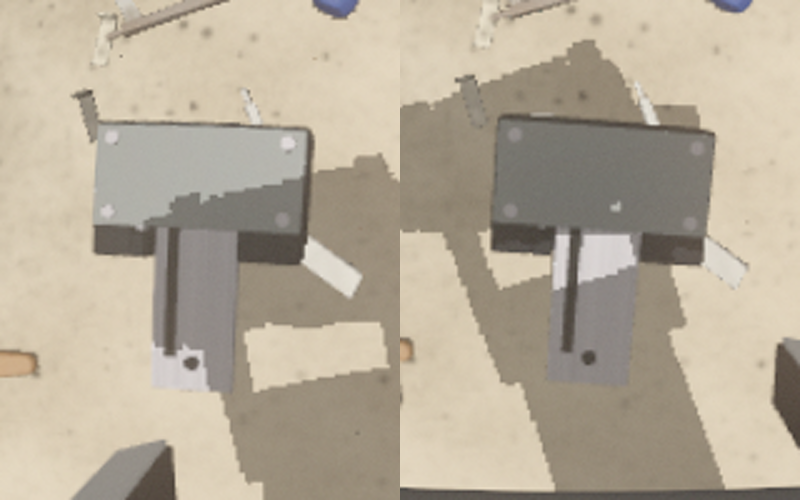

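Both crops show the case with the blade protruding towards the robot. Tail corners are at (153,387) and (232,392) on the left, and (547,380) and (629,385) on the right. The hole is at (191,362) and (589,357).

```bash
python3 - <<'E'
from h import *
m5,m6=load("w5"),load("w6")
A={"tl":((153,387),(147,380)),"tr":((232,392),(229,385)),"hole":((191,362),(189,357)),"el":((157,228),(157,229)),"er":((238,230),(240,233)),"cbl":((98,122),(97,117)),"cbr":((312,130),(313,133)),"cfl":((94,225),(92,223)),"cfr":((305,235),(307,238))}
P={}
for k,(a,b) in A.items():
    r=[ray(m5,"wrist",(175+a[0]/2.5,44+a[1]/2.5)),ray(m6,"wrist",(245+b[0]/2.5,85+b[1]/2.5))]
    p,e=tri(r); P[k]=p; print(k,p.round(4),(e*1e3).round(1), [ (o+d*(.033-o[2])/d[2])[:2].round(4).tolist() for o,d in r])
v=P["cbl"]-P["cbr"]; print("case yaw",np.arctan2(-v[0],v[1])); v=P["cfl"]-P["cfr"]; print(np.arctan2(-v[0],v[1]))
loc={"tl":(-65,22,33),"tr":(-65,-22,33)}
cl={"cbl":(33,55,43),"cbr":(33,-55,43),"cfl":(-19,55,43),"cfr":(-19,-55,43)}
obs=[]
for k,l in cl.items():
    for mm,o,a in((m5,(175,44),A[k][0]),(m6,(245,85),A[k][1])): obs.append((mm,np.array(l)/1e3,np.array(o)+np.array(a)/2.5))
def f(v,obs=obs):
    return np.concatenate([proj(mm,"wrist",R.from_euler("z",v[2]).as_matrix()@l+[v[0],v[1],0])[0]-u for mm,l,u in obs])
s=least_squares(f,[.51,.287,-.03],loss="soft_l1"); print("case",s.x.round(4),s.fun.round(1))
c=s.x
# blade at case yaw: fit x along & y
ob2=[(mm,np.array(l)/1e3,np.array(o)+np.array(a)/2.5) for k,l in loc.items() for mm,o,a in((m5,(175,44),A[k][0]),(m6,(245,85),A[k][1]))]
s=least_squares(lambda v:f([*v,c[2]],ob2),[.45,.287]); b=s.x; print("blade",b.round(4),s.fun.round(1))
Rz=R.from_euler("z",c[2]); print("blade in case",Rz.inv().apply(np.r_[b-c[:2],0]).round(4)); a=Rz.apply([1,0,0])
print("tail",b-.065*a[:2],"grip40",b-.025*a[:2],"axis",a)
# gauge look
for n,t in(("scene","s2"),("side","d2")): print(n,proj(load(t),n,[[.53,-.3025,.06]]))
E
```

```text
tl [0.418  0.316  0.0294] [0.1 0.1] [[0.4189, 0.3149], [0.4193, 0.3159]]
tr [0.4171 0.2716 0.0341] [0. 0.] [[0.4168, 0.2718], [0.4168, 0.2716]]
hole [0.4328 0.2934 0.0334] [0. 0.] [[0.4328, 0.2934], [0.4327, 0.2934]]
el [0.5025 0.3101 0.0344] [0.8 0.8] [[0.5032, 0.31], [0.5016, 0.3105]]
er [0.5009 0.2676 0.0343] [0.8 0.8] [[0.5015, 0.2674], [0.5, 0.2679]]
cbl [0.5592 0.3404 0.0385] [0.2 0.2] [[0.5599, 0.3422], [0.5589, 0.3411]]
cbr [0.5524 0.2307 0.0281] [0.4 0.4] [[0.5523, 0.2302], [0.5522, 0.2318]]
cfl [0.5055 0.3433 0.0374] [0.3 0.3] [[0.5057, 0.3447], [0.5045, 0.344]]
cfr [0.4987 0.2333 0.0358] [0.4 0.4] [[0.4989, 0.2333], [0.4979, 0.233]]
case yaw -0.061906917876404115
-0.0617986768587526
case [ 0.5221  0.2868 -0.061 ] [-0.7  0.3  0.2  0.6 -0.2 -0.3  2.8  0.8 -1.2 -0.4 -0.1 -0.3 -0.4 -0.4
  1.2 -0.1]
blade [0.4828 0.2896] [-0.4 -0.3  0.3 -0.   0.2  0.2 -0.   0.1]
blade in case [-0.0394  0.0004  0.    ]
tail [0.4179429  0.29356448] grip40 [0.45786848 0.2911256 ] axis [ 0.99813946 -0.06097221  0.        ]
scene [[365.64821433 163.94008669]]
side [[384.32780797 239.50250432]]
```

```bash
python3 -m pendant '{"xyz":[[-0.55,-0.07,-2.2],[-0.55,-0.07,-2.2],[-0.55,-0.08,-2.2],[-0.55,-0.08,-2.2],[-0.55,-0.08,-2.2],[-0.55,-0.08,-2.2],[-0.55,-0.08,-2.2],[-0.55,-0.08,-1],[0,0,-1],[0,0,-1],[0,0,0],[0,0,0]],"rot":[[0,0,-0.009],[0,0,-0.009],[0,0,-0.009],[0,0,-0.009],[0,0,-0.009],[0,0,-0.009],[0,0,-0.009],[0,0,-0.008],[0,0,0],[0,0,0],[0,0,0],[0,0,0]]}'
```

```text
time_s: 11.4
tool_pos: [0.4581, 0.2917, 0.0631]
tcp_rot: [1.0, -0.03, 0.0, -0.0]
ft_force: [0.3, -1.0, -0.2]
gripper_width: 0.999
grasp_force: 0.0
```

```bash
python3 -m pendant '{"xyz":[[0,0,-1],[0,0,-1],[0,0,-1],[0,0,-1],[0,0,-0.6],[0,0,-0.4],[0,0,0],[0,0,0]],"rot":[[0,0,0],[0,0,0],[0,0,0],[0,0,0],[0,0,0],[0,0,0],[0,0,0],[0,0,0]]}'
python3 -m pendant '{"xyz":[[0,0,0],[0,0,0],[0,0,0],[0,0,0],[0,0,0],[0,0,0],[0,0,0],[0,0,0],[0,0,0],[0,0,0]],"rot":[[0,0,0],[0,0,0],[0,0,0],[0,0,0],[0,0,0],[0,0,0],[0,0,0],[0,0,0],[0,0,0],[0,0,0]]}' -1
```

```text
time_s: 12.07
tool_pos: [0.4575, 0.2917, 0.0125]
tcp_rot: [1.0, -0.03, -0.0, 0.0]
ft_force: [-0.4, -0.2, 0.1]
gripper_width: 1.001
grasp_force: 0.0
time_s: 12.9
tool_pos: [0.457, 0.2932, 0.0127]
tcp_rot: [1.0, -0.03, -0.0, -0.002]
ft_force: [-1.4, 6.5, -1.0]
gripper_width: 0.462
grasp_force: 30.0
```

```bash
python3 -m pendant '{"xyz":[[-0.2,0.16,0],[-0.5,0.03,0],[-0.5,0.03,0],[-0.5,0.03,0],[-0.5,0.03,0]],"rot":[[0,0,0],[0,0,0],[0,0,0],[0,0,0],[0,0,0]]}'
python3 -m pendant '{"xyz":[[-0.5,0.03,0],[-0.5,0.03,0],[-0.5,0.03,0],[-0.5,0.03,0],[-0.5,0.03,0],[-0.5,0.03,0],[-0.5,0.03,0],[-0.5,0.03,0],[-0.5,0.03,0],[0,0,0]],"rot":[[0,0,0],[0,0,0],[0,0,0],[0,0,0],[0,0,0],[0,0,0],[0,0,0],[0,0,0],[0,0,0],[0,0,0]]}'
```

```text
time_s: 13.32
tool_pos: [0.4376, 0.2945, 0.0135]
tcp_rot: [1.0, -0.03, 0.003, -0.0]
ft_force: [5.8, -1.8, -1.7]
gripper_width: 0.46
grasp_force: 30.0
time_s: 14.15
tool_pos: [0.3889, 0.297, 0.0122]
tcp_rot: [1.0, -0.03, -0.001, 0.0]
ft_force: [-0.2, -0.6, -2.4]
gripper_width: 0.468
grasp_force: 30.0
```

```bash
python3 -m pendant '{"xyz":[[-0.6,0.04,0],[-0.6,0.04,0],[-0.6,0.04,0],[0,0,1],[0,0,2],[0.5,-0.5,2],[1,-1,2],[1,-1.5,2],[1,-2,1],[1,-2.5,1],[1,-2.5,0],[1,-2.5,0]],"rot":[[0,0,0],[0,0,0],[0,0,0],[0,0,0],[0,0,0],[0,0,0],[0,0,0],[0,0,0],[0,0,0.01],[0,0,0.01],[0,0,0.01],[0,0,0.01]]}'
python3 -m pendant '{"xyz":[[0.5,-2.8,0],[0.5,-2.8,0],[0,-2.8,0],[0,-2.8,0],[0,-2.8,0],[0,-2.8,0],[0,-2.8,0],[0,-2.8,0],[0,-2.8,0],[-0.5,-2.8,0],[-0.5,-2.8,0],[-0.5,-2.8,0]],"rot":[[0,0,0.02],[0,0,0.02],[0,0,0.02],[0,0,0.02],[0,0,0.02],[0,0,0.02],[0,0,0.02],[0,0,0.02],[0,0,0.02],[0,0,0.02],[0,0,0.02],[0,0,0.01]]}'
python3 - <<'E'
from h import *
st()
E
```

```text
time_s: 15.15
tool_pos: [0.4385, 0.1725, 0.1245]
tcp_rot: [1.0, -0.01, 0.002, -0.0]
ft_force: [0.9, -1.3, -2.0]
gripper_width: 0.464
grasp_force: 30.0
time_s: 16.15
tool_pos: [0.4322, -0.164, 0.1235]
tcp_rot: [0.994, 0.105, 0.0, 0.0]
ft_force: [0.4, 0.2, -1.4]
gripper_width: 0.468
grasp_force: 30.0
16.15 [ 0.4322 -0.164   0.1235] [[0.978, 0.209, 0.001], [0.209, -0.978, -0.001], [0.001, 0.001, -1.0]] [-0.61 -0.11  2.09 -0.    1.16  0.75] [ 0.4  0.2 -1.4] 0.468421457177314 29.988735616207123
```

```bash
python3 -m pendant '{"xyz":[[-0.98,-2.2,-0.3],[-0.98,-2.2,-0.3],[-0.98,-2.2,-0.3],[-0.98,-2.2,-0.3],[-0.98,-2.2,-0.3],[-0.98,-2.2,-0.3],[-0.98,-2.2,-0.3],[-0.98,-2.2,-0.3],[0,0,0],[0,0,0]],"rot":[[0,0,0],[0,0,0],[0,0,0],[0,0,0],[0,0,0],[0,0,0],[0,0,0],[0,0,0],[0,0,0],[0,0,0]]}'
python3 - <<'E'
from h import *
st(); m,w=snap("wrist","w7"); snap("scene","s7"); snap("side","d7")
a=np.array([.9784,.2065,0]); n=np.array([-a[1],a[0],0]); t=monitor.get_state()["tool_pos"]
c=[]
for nm,tag,ctr,h in(("wrist","w7",None,None),("scene","s7",[.45,-.32,.08],50),("side","d7",[.45,-.32,.08],50)):
    im=cv2.imread(f"pics/{tag}.png")
    if nm=="wrist": c.append(cv2.resize(im[0:330,150:490],(412,400),interpolation=cv2.INTER_CUBIC)); 
    else:
        u=proj(load(tag),nm,[ctr])[0].astype(int); print(tag,u-[60,h]); c.append(cv2.resize(im[u[1]-h:u[1]+h,u[0]-60:u[0]+60],(388,323),interpolation=cv2.INTER_CUBIC))
cv=np.zeros((600,800,3),np.uint8); cv[:400,:412]=c[0]; r=np.vstack([cv2.resize(c[1],(388,300)),cv2.resize(c[2],(388,300))]); cv[:600,412:]=r
cv2.imwrite("pics/e.png",cv)
E
```

```text
time_s: 16.98
tool_pos: [0.3537, -0.3394, 0.0992]
tcp_rot: [0.995, 0.104, 0.0, 0.0]
ft_force: [-0.5, 0.2, -1.2]
gripper_width: 0.464
grasp_force: 30.0
16.98 [ 0.3537 -0.3394  0.0992] [[0.979, 0.206, 0.0], [0.206, -0.979, -0.0], [0.0, 0.0, -1.0]] [-1.   -0.    2.04  0.    1.11  0.37] [-0.5  0.2 -1.2] 0.4637206278603449 29.987482130527496
s7 [326 115]
d7 [309 195]
```

View pics/e.png

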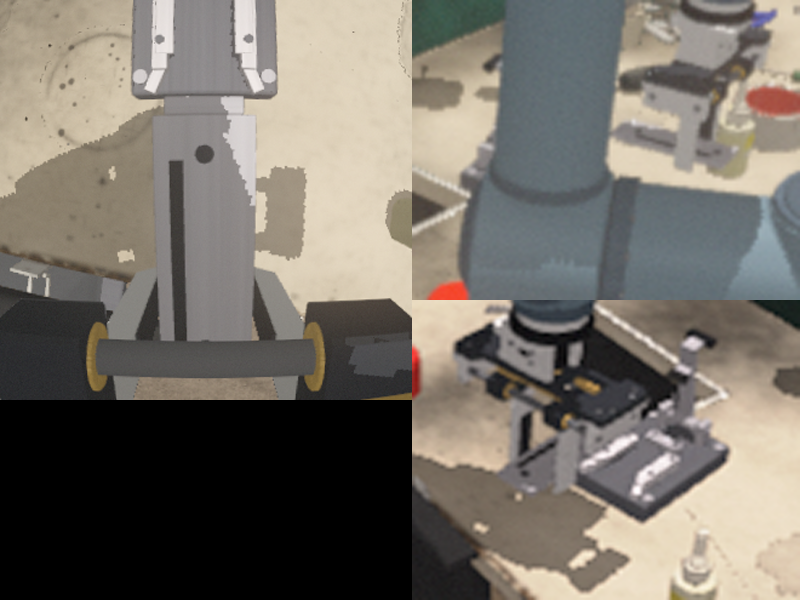

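The clip stands up. The blade is level and in line with the channel: its nose midpoint is at column 204 and the guide midpoint at about 205. Next I advance over the flare and feel down onto the bed.

```bash
python3 -m pendant '{"xyz":[[0,0,-2],[0,0,-2],[0.6,0.13,-1.5],[0.6,0.13,-0.9],[0.6,0.13,0],[0.6,0.13,0],[0.7,0.15,0],[0,0,0],[0,0,-0.4],[0,0,-0.4],[0,0,-0.3],[0,0,0]],"rot":[[0,0,0],[0,0,0],[0,0,0],[0,0,0],[0,0,0],[0,0,0],[0,0,0],[0,0,0],[0,0,0],[0,0,0],[0,0,0],[0,0,0]]}'
python3 -m pendant '{"xyz":[[0,0,-0.2],[0,0,-0.2],[0,0,-0.2],[0,0,0]],"rot":[[0,0,0],[0,0,0],[0,0,0],[0,0,0]]}'
```

```text
time_s: 18.13
tool_pos: [0.3844, -0.3314, 0.0228]
tcp_rot: [0.995, 0.105, -0.0, -0.001]
ft_force: [-0.2, 1.2, -1.5]
gripper_width: 0.461
grasp_force: 30.0
time_s: 18.47
tool_pos: [0.3848, -0.3317, 0.0172]
tcp_rot: [0.995, 0.105, -0.0, -0.0]
ft_force: [0.4, -0.1, -1.5]
gripper_width: 0.466
grasp_force: 30.0
```

```bash
python3 -m pendant '{"xyz":[[0,0,-0.2],[0,0,-0.1],[0,0,0]],"rot":[[0,0,0],[0,0,0],[0,0,0]]}'
python3 -m pendant '{"xyz":[[0,0,-0.1],[0,0,-0.1],[0,0,0]],"rot":[[0,0,0],[0,0,0],[0,0,0]]}'
```

```text
time_s: 18.72
tool_pos: [0.385, -0.3318, 0.0144]
tcp_rot: [0.995, 0.105, -0.0, -0.0]
ft_force: [0.3, 0.4, -2.4]
gripper_width: 0.462
grasp_force: 30.0
time_s: 18.97
tool_pos: [0.3851, -0.332, 0.0126]
tcp_rot: [0.995, 0.105, 0.0, 0.0]
ft_force: [-0.8, -0.2, -0.8]
gripper_width: 0.462
grasp_force: 30.0
```

```bash
python3 -m pendant '{"xyz":[[0.39,0.08,0],[0.39,0.08,0],[0.39,0.08,0],[0.39,0.08,0],[0.39,0.08,0],[0,0,0]],"rot":[[0,0,0],[0,0,0],[0,0,0],[0,0,0],[0,0,0],[0,0,0]]}'
```

```text
time_s: 19.47
tool_pos: [0.4054, -0.3278, 0.0127]
tcp_rot: [0.994, 0.105, 0.0, 0.0]
ft_force: [0.1, 0.4, -0.4]
gripper_width: 0.463
grasp_force: 30.0
```

```bash
python3 -m pendant '{"xyz":[[0.39,0.08,0],[0.39,0.08,0],[0.39,0.08,0],[0.39,0.08,0],[0,0,0]],"rot":[[0,0,0],[0,0,0],[0,0,0],[0,0,0],[0,0,0]]}'
python3 -m pendant '{"xyz":[[0.39,0.08,0],[0.39,0.08,0],[0.39,0.08,0],[0.39,0.08,0],[0,0,0]],"rot":[[0,0,0],[0,0,0],[0,0,0],[0,0,0],[0,0,0]]}'
```

```text
time_s: 19.88
tool_pos: [0.4209, -0.3247, 0.0128]
tcp_rot: [0.994, 0.105, 0.0, 0.0]
ft_force: [-0.2, 0.2, -1.1]
gripper_width: 0.461
grasp_force: 30.0
time_s: 20.3
tool_pos: [0.4366, -0.3214, 0.0127]
tcp_rot: [0.994, 0.105, 0.0, 0.0]
ft_force: [-0.0, -0.4, -1.0]
gripper_width: 0.464
grasp_force: 30.0
```

```bash
python3 -m pendant '{"xyz":[[0,0,0],[0,0,0],[0,0,0],[0,0,0],[-0.6,-0.13,0],[-0.6,-0.13,0],[-0.65,-0.13,0],[-0.6,-0.13,0],[0,0,0]],"rot":[[0,0,0],[0,0,0],[0,0,0],[0,0,0],[0,0,0],[0,0,0],[0,0,0],[0,0,0],[0,0,0]]}' 0.3
python3 -m pendant '{"xyz":[[0,0,0],[0,0,0],[0,0,0],[0,0,0],[0,0,0]],"rot":[[0,0,0],[0,0,0],[0,0,0],[0,0,0],[0,0,0]]}' -1
```

```text
time_s: 21.05
tool_pos: [0.41, -0.3268, 0.0125]
tcp_rot: [0.995, 0.104, -0.0, -0.0]
ft_force: [-0.0, 0.4, 0.1]
gripper_width: 0.65
grasp_force: 0.0
time_s: 21.47
tool_pos: [0.4115, -0.3268, 0.0127]
tcp_rot: [0.994, 0.105, 0.0, 0.0]
ft_force: [-0.7, -0.2, 0.5]
gripper_width: 0.463
grasp_force: 30.0
```

```bash
python3 -m pendant '{"xyz":[[0.29,0.06,0],[0.29,0.06,0],[0.29,0.06,0],[0.1,0.02,0],[0,0,0]],"rot":[[0,0,0],[0,0,0],[0,0,0],[0,0,0],[0,0,0]]}'
python3 -m pendant '{"xyz":[[0.2,0.04,0],[0.2,0.04,0],[0,0,0]],"rot":[[0,0,0],[0,0,0],[0,0,0]]}'
```

```text
time_s: 21.88
tool_pos: [0.4216, -0.3246, 0.0127]
tcp_rot: [0.994, 0.105, 0.0, 0.0]
ft_force: [0.5, 0.2, -0.1]
gripper_width: 0.464
grasp_force: 30.0
time_s: 22.13
tool_pos: [0.4253, -0.3239, 0.0127]
tcp_rot: [0.994, 0.105, 0.0, 0.0]
ft_force: [-0.1, 1.1, 0.4]
gripper_width: 0.46
grasp_force: 30.0
```

```bash
python3 -m pendant '{"xyz":[[0.2,0.04,0],[0.1,0.02,0],[0,0,0]],"rot":[[0,0,0],[0,0,0],[0,0,0]]}'
python3 -m pendant '{"xyz":[[0.2,0.04,0],[0.1,0.02,0],[0,0,0]],"rot":[[0,0,0],[0,0,0],[0,0,0]]}'
```

```text
time_s: 22.38
tool_pos: [0.4282, -0.3233, 0.0127]
tcp_rot: [0.995, 0.105, 0.0, 0.0]
ft_force: [-0.5, 0.2, 0.4]
gripper_width: 0.466
grasp_force: 30.0
time_s: 22.63
tool_pos: [0.4312, -0.3227, 0.0127]
tcp_rot: [0.995, 0.105, 0.0, 0.0]
ft_force: [0.2, -0.4, 1.4]
gripper_width: 0.463
grasp_force: 30.0
```

```bash
python3 -m pendant '{"xyz":[[0.1,0.02,0],[0.1,0.02,0],[0,0,0]],"rot":[[0,0,0],[0,0,0],[0,0,0]]}'
python3 -m pendant '{"xyz":[[0.1,0.02,0],[0.1,0.02,0],[0,0,0]],"rot":[[0,0,0],[0,0,0],[0,0,0]]}'
```

```text
time_s: 22.88
tool_pos: [0.4314, -0.3226, 0.0127]
tcp_rot: [0.994, 0.105, -0.002, -0.0]
ft_force: [-9.7, -2.0, 6.4]
gripper_width: 0.465
grasp_force: 30.0
time_s: 23.13
tool_pos: [0.4314, -0.3226, 0.0126]
tcp_rot: [0.994, 0.106, -0.004, -0.0]
ft_force: [-17.7, -3.1, 10.4]
gripper_width: 0.464
grasp_force: 30.0
```

```bash
python3 -m pendant '{"xyz":[[0.1,0.02,0],[0,0,0],[0,0,0],[0,0,0]],"rot":[[0,0,0],[0,0,0],[0,0,0],[0,0,0]]}'
python3 -m pendant '{"xyz":[[0,0,0],[0,0,0],[0,0,0],[0,0,0],[0,0,0],[0,0,1],[0,0,2],[0,0,3],[0,0,4],[0,0,4],[0,0,4],[0,0,4]],"rot":[[0,0,0],[0,0,0],[0,0,0],[0,0,0],[0,0,0],[0,0,0],[0,0,0],[0,0,0],[0,0,0],[0,0,0],[0,0,0],[0,0,0]]}' 0.4
python3 -m pendant '{"xyz":[[0,0,1.5],[0,0,0],[0,0,0]],"rot":[[0,0,0],[0,0,0],[0,0,0]]}' 1
python3 - <<'E'
from h import *
st(); m,w=snap("wrist","w8"); snap("side","d8")
im=cv2.resize(w[0:250,200:450],(600,600),interpolation=cv2.INTER_CUBIC)
cv2.imwrite("pics/f.png",im)
E
```

```text
time_s: 23.47
tool_pos: [0.4316, -0.3225, 0.0126]
tcp_rot: [0.994, 0.106, -0.005, -0.001]
ft_force: [-20.1, -4.2, 11.3]
gripper_width: 0.468
grasp_force: 30.0
time_s: 24.47
tool_pos: [0.4359, -0.3212, 0.2355]
tcp_rot: [0.994, 0.105, 0.0, 0.0]
ft_force: [0.3, -0.8, -1.0]
gripper_width: 0.699
grasp_force: 0.0
time_s: 24.72
tool_pos: [0.4363, -0.3218, 0.2487]
tcp_rot: [0.994, 0.105, 0.001, 0.001]
ft_force: [1.0, 0.4, -0.7]
gripper_width: 0.876
grasp_force: 0.0
24.72 [ 0.4363 -0.3218  0.2487] [[0.978, 0.209, 0.002], [0.209, -0.978, -0.002], [0.001, 0.002, -1.0]] [-0.84 -0.05  1.79  0.    1.39  0.52] [ 1.   0.4 -0.7] 0.875978746300846 0.0
```

View pics/f.png

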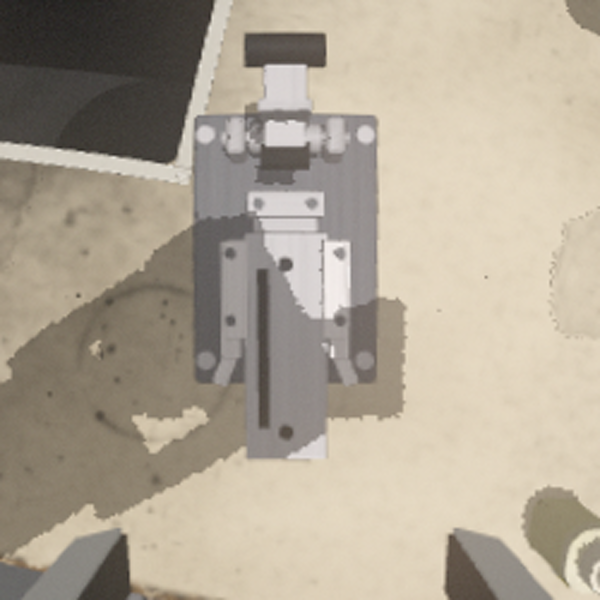

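The blade sits under the lips with its nose at row 217, touching the stop plate. The clip is up, with its bar at (285,50) in the crop, which I'll check against the expected position.

```bash
python3 - <<'E'
from h import *
m=load("w8"); px=(200+285/2.4,50/2.4)
for z in(.150,.154,.158): print(z,atz(m,"wrist",px,z).round(4))
hx=np.array([.5837,-.2907])
a=np.array([np.cos(.208),np.sin(.208)])
f=lambda t:np.r_[hx-a*.1077*np.cos(.2247+t),.047+.1077*np.sin(.2247+t)]*100
print(f(1.45).round(2))
T=np.r_[np.linspace(1.45,.75,15),np.linspace(.7,.07,18)]
for t0,t in zip(T,T[1:]): print(round(t,2),(f(t)-f(t0)).round(2))
E
```

```text
0.15 [ 0.5958 -0.2887  0.15  ]
0.154 [ 0.5944 -0.289   0.154 ]
0.158 [ 0.5931 -0.2893  0.158 ]
[ 59.46 -28.84  15.41]
1.4 [-0.53 -0.11  0.04]
1.35 [-0.53 -0.11  0.02]
1.3 [-0.53 -0.11 -0.01]
1.25 [-0.53 -0.11 -0.04]
1.2 [-0.52 -0.11 -0.07]
1.15 [-0.52 -0.11 -0.09]
1.1 [-0.51 -0.11 -0.12]
1.05 [-0.51 -0.11 -0.14]
1.0 [-0.5  -0.11 -0.17]
0.95 [-0.49 -0.1  -0.2 ]
0.9 [-0.48 -0.1  -0.22]
0.85 [-0.47 -0.1  -0.24]
0.8 [-0.46 -0.1  -0.27]
0.75 [-0.44 -0.09 -0.29]
0.7 [-0.43 -0.09 -0.31]
0.66 [-0.31 -0.06 -0.25]
0.63 [-0.3  -0.06 -0.26]
0.59 [-0.29 -0.06 -0.27]
0.55 [-0.28 -0.06 -0.28]
0.51 [-0.27 -0.06 -0.29]
0.48 [-0.26 -0.05 -0.3 ]
0.44 [-0.25 -0.05 -0.31]
0.4 [-0.24 -0.05 -0.32]
0.37 [-0.22 -0.05 -0.33]
0.33 [-0.21 -0.04 -0.34]
0.29 [-0.2  -0.04 -0.34]
0.26 [-0.19 -0.04 -0.35]
0.22 [-0.17 -0.04 -0.36]
0.18 [-0.16 -0.03 -0.36]
0.14 [-0.15 -0.03 -0.37]
0.11 [-0.13 -0.03 -0.37]
0.07 [-0.12 -0.03 -0.38]
```

```bash
python3 -m pendant '{"xyz":[[2.6,0.57,0],[2.6,0.57,0],[2.7,0.57,0],[2.7,0.57,0],[2.6,0.57,0],[2.6,0.55,0],[0,0,-2],[0,0,-2],[0,0,-2],[0,0,-1],[0,0,0],[0,0,0]],"rot":[[0,0,0],[0,0,0],[0,0,0],[0,0,0],[0,0,0],[0,0,0],[0,0,0],[0,0,0],[0,0,0],[0,0,0],[0,0,0],[0,0,0]]}' 1
```

```text
time_s: 25.82
tool_pos: [0.5932, -0.2873, 0.1762]
tcp_rot: [0.995, 0.105, -0.001, -0.001]
ft_force: [0.9, -0.8, -0.7]
gripper_width: 0.998
grasp_force: 0.0
```

```bash
python3 -m pendant '{"xyz":[[0.1,0,-1],[0,0,-1],[0,0,-1],[0,0,-1],[0,0,0],[0,0,0]],"rot":[[0,0,0],[0,0,0],[0,0,0],[0,0,0],[0,0,0],[0,0,0]]}' 1
python3 -m pendant '{"xyz":[[0,0,0],[0,0,0],[0,0,0],[0,0,0],[0,0,0],[0,0,0],[0,0,0],[0,0,0],[0,0,0],[0,0,0],[0,0,0],[0,0,0]],"rot":[[0,0,0],[0,0,0],[0,0,0],[0,0,0],[0,0,0],[0,0,0],[0,0,0],[0,0,0],[0,0,0],[0,0,0],[0,0,0],[0,0,0]]}' -1
```

```text
time_s: 26.32
tool_pos: [0.5945, -0.2873, 0.1365]
tcp_rot: [0.995, 0.105, -0.001, -0.001]
ft_force: [0.3, -0.5, -0.0]
gripper_width: 0.998
grasp_force: 0.0
time_s: 27.32
tool_pos: [0.5949, -0.2872, 0.1376]
tcp_rot: [0.994, 0.105, -0.0, -0.0]
ft_force: [-0.2, 3.3, 0.9]
gripper_width: 0.316
grasp_force: 30.0
```

```bash
python3 -m pendant '{"xyz":[[-0.53,-0.11,0.04],[-0.53,-0.11,0.02],[-0.53,-0.11,-0.01],[-0.53,-0.11,-0.04],[-0.52,-0.11,-0.07],[-0.52,-0.11,-0.09],[-0.51,-0.11,-0.12],[-0.51,-0.11,-0.14],[-0.5,-0.11,-0.17],[-0.49,-0.1,-0.2],[-0.48,-0.1,-0.22],[-0.47,-0.1,-0.24]],"rot":[[0,0,0],[0,0,0],[0,0,0],[0,0,0],[0,0,0],[0,0,0],[0,0,0],[0,0,0],[0,0,0],[0,0,0],[0,0,0],[0,0,0]]}'
python3 -m pendant '{"xyz":[[-0.46,-0.1,-0.27],[-0.44,-0.09,-0.29],[-0.43,-0.09,-0.31],[-0.31,-0.06,-0.25],[-0.3,-0.06,-0.26],[-0.29,-0.06,-0.27],[-0.28,-0.06,-0.28],[-0.27,-0.06,-0.29],[-0.26,-0.05,-0.3],[-0.25,-0.05,-0.31],[-0.24,-0.05,-0.32],[-0.22,-0.05,-0.33]],"rot":[[0,0,0],[0,0,0],[0,0,0],[0,0,0],[0,0,0],[0,0,0],[0,0,0],[0,0,0],[0,0,0],[0,0,0],[0,0,0],[0,0,0]]}'
```

```text
time_s: 28.32
tool_pos: [0.5327, -0.3006, 0.1259]
tcp_rot: [0.995, 0.105, -0.001, -0.0]
ft_force: [-0.6, 4.0, 4.1]
gripper_width: 0.317
grasp_force: 30.0
time_s: 29.32
tool_pos: [0.4946, -0.3086, 0.0899]
tcp_rot: [0.994, 0.105, -0.002, -0.0]
ft_force: [-4.7, 1.5, 2.6]
gripper_width: 0.311
grasp_force: 30.0
```

```bash
python3 -m pendant '{"xyz":[[-0.21,-0.04,-0.34],[-0.2,-0.04,-0.34],[-0.19,-0.04,-0.35],[-0.17,-0.04,-0.36],[-0.16,-0.03,-0.36],[0,0,0]],"rot":[[0,0,0],[0,0,0],[0,0,0],[0,0,0],[0,0,0],[0,0,0]]}'
python3 -m pendant '{"xyz":[[-0.08,-0.02,-0.19],[-0.08,-0.02,-0.19],[-0.07,-0.01,-0.19],[0,0,0]],"rot":[[0,0,0],[0,0,0],[0,0,0],[0,0,0]]}'
```

```text
time_s: 29.82
tool_pos: [0.4857, -0.3105, 0.0717]
tcp_rot: [0.995, 0.105, -0.001, -0.0]
ft_force: [-5.8, -0.0, 1.4]
gripper_width: 0.315
grasp_force: 30.0
time_s: 30.15
tool_pos: [0.4839, -0.3109, 0.0667]
tcp_rot: [0.995, 0.105, -0.001, -0.0]
ft_force: [-5.4, 1.1, 1.1]
gripper_width: 0.315
grasp_force: 30.0
```

```bash
python3 -m pendant '{"xyz":[[-0.05,-0.01,-0.15],[-0.05,-0.01,-0.15],[0,0,0]],"rot":[[0,0,0],[0,0,0],[0,0,0]]}'
python3 -m pendant '{"xyz":[[-0.03,0,-0.15],[0,0,0]],"rot":[[0,0,0],[0,0,0]]}'
```

```text
time_s: 30.4
tool_pos: [0.4831, -0.311, 0.0638]
tcp_rot: [0.994, 0.105, -0.001, -0.0]
ft_force: [-5.0, 0.4, 0.4]
gripper_width: 0.312
grasp_force: 30.0
time_s: 30.57
tool_pos: [0.4827, -0.3111, 0.0624]
tcp_rot: [0.994, 0.105, -0.001, -0.0]
ft_force: [-5.9, 0.3, -0.4]
gripper_width: 0.316
grasp_force: 30.0
```

```bash
python3 -m pendant '{"xyz":[[-0.03,0,-0.15],[0,0,0]],"rot":[[0,0,0],[0,0,0]]}'
python3 -m pendant '{"xyz":[[-0.03,0,-0.15],[0,0,0]],"rot":[[0,0,0],[0,0,0]]}'
```

```text
time_s: 30.73
tool_pos: [0.4826, -0.3112, 0.0618]
tcp_rot: [0.994, 0.105, -0.001, -0.0]
ft_force: [-7.3, 1.8, 4.8]
gripper_width: 0.313
grasp_force: 30.0
time_s: 30.9
tool_pos: [0.4826, -0.3112, 0.0616]
tcp_rot: [0.994, 0.105, -0.001, -0.0]
ft_force: [-9.8, 3.8, 12.2]
gripper_width: 0.314
grasp_force: 30.0
```

Contact is felt: the upward force rose from 0 to 12 N. I release, rise clear and look.

```bash
python3 -m pendant '{"xyz":[[0,0,0.1],[0,0,0],[0,0,0],[0,0,0],[0,0,0],[0,0,0],[0,0,1],[0,0,2],[0,0,3],[0,0,4],[0,0,4],[0,0,4]],"rot":[[0,0,0],[0,0,0],[0,0,0],[0,0,0],[0,0,0],[0,0,0],[0,0,0],[0,0,0],[0,0,0],[0,0,0],[0,0,0],[0,0,0]]}' 0.6
python3 -m pendant '{"xyz":[[-2,0,0],[-2,0,0],[-1,0,0],[0,0,0],[0,0,0],[0,0,0]],"rot":[[0,0,0],[0,0,0],[0,0,0],[0,0,0],[0,0,0],[0,0,0]]}'
python3 - <<'E'
from h import *
st(); m,w=snap("wrist","w9"); d=snap("side","d9")[1]
im=cv2.resize(w[0:250,200:450],(600,600),interpolation=cv2.INTER_CUBIC); cv2.imwrite("pics/g.png",im)
E
```

```text
time_s: 31.9
tool_pos: [0.4825, -0.3107, 0.2433]
tcp_rot: [0.995, 0.105, 0.0, 0.0]
ft_force: [0.2, -0.6, 0.2]
gripper_width: 0.801
grasp_force: 0.0
time_s: 32.4
tool_pos: [0.4331, -0.3109, 0.2405]
tcp_rot: [0.995, 0.105, -0.0, -0.0]
ft_force: [-0.1, -0.8, -0.5]
gripper_width: 0.799
grasp_force: 0.0
32.4 [ 0.4331 -0.3109  0.2405] [[0.978, 0.208, -0.0], [0.208, -0.978, 0.001], [-0.0, -0.001, -1.0]] [-0.84 -0.06  1.82  0.    1.38  0.53] [-0.1 -0.8 -0.5] 0.7991967645792158 0.0
```

View pics/g.png

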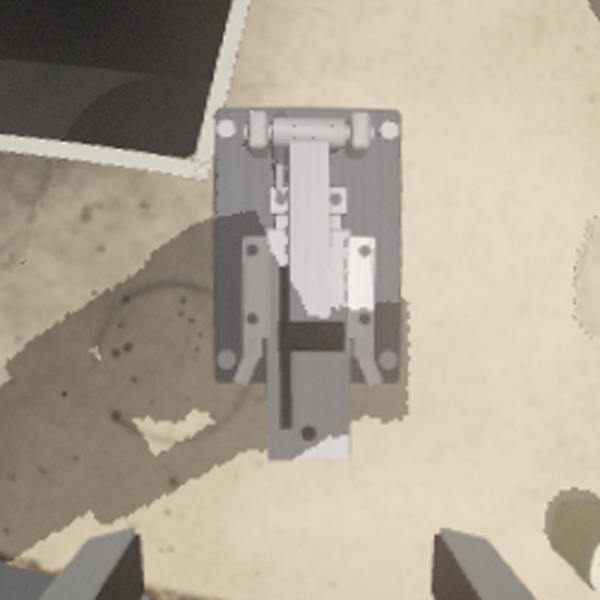

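The clip is down on the blade with its bar at (312,336), and the tail mid-edge is at (309,459). I'll compare the tail and bar with their earlier positions.

```bash
python3 - <<'E'
from h import *
a=np.array([np.cos(.208),np.sin(.208)]); g=np.array([.53,-.3025])
for t,p,h,s in(("w8",(287,459),(286,432),(286,217)),("w9",(309,459),(308,433),(311,213))):
    m=load(t)
    for q in (p,h): 
        w=atz(m,"wrist",(200+q[0]/2.4,q[1]/2.4),.033); print(t,w.round(4),"along",((w[:2]-g)@a).round(4))
m=load("w9")
for th in(0,.09,.2):
    P=np.r_[np.array([.5837,-.2907])-a*.1077*np.cos(.2247+th),.047+.1077*np.sin(.2247+th)]
    print(th,(proj(m,"wrist",P)[0]-[200,0])*2.4)
E
```

```text
w8 [ 0.4174 -0.3278  0.033 ] along -0.1154
w8 [ 0.4319 -0.3242  0.033 ] along -0.1005
w9 [ 0.4181 -0.3275  0.033 ] along -0.1146
w9 [ 0.4317 -0.324   0.033 ] along -0.1006
0 [308.39017406 341.10586403]
0.09 [309.01475541 336.58901599]
0.2 [309.81255581 328.13825064]
```

```bash
python3 -c "
from plant import job_done; print(job_done())"
```

```text
the job is handed in; nothing more can be done
None
```

The blade is home against the back stop under the lowered clip (about 0.09 rad), the brush, cap and bottle weren't touched, and I handed the job in at about 32 s with the robot clear; no verdict came back.

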